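# Isolate the dowel borer and hold a rail in its fence

### The arm

A 6-joint arm with a two-finger parallel gripper is mounted at the origin on the work surface. World frame = base frame: x ahead of the robot, y to its left, z up, the work surface at z = 0. Lengths are in mm, angles in rad, forces in N, time in s.
With the tool pointing down it reaches from about 275 to 850 mm from the base axis. Payload 19 kg.
Tool frame: the origin (TCP) lies at the very end of the fingers, on their centre line; the grasp point (between the pads) lies 19 mm behind it; z points along the fingers, y is the direction in which the jaws open and shut (so a half turn about z gives the same grasp; the last joint's range is limited). The gripper opens to 85 mm and grips with 20 to 120 N. Pads are 22 mm wide; open, the fingers measure 114 mm over their backs; the gripper's body (76 mm by 85 mm) begins 54 mm behind the grasp point. The pads swing forward as they close: fully open they stand 13 mm farther back than shut.
Start: joints at [1.028, 0.15, 1.437, -0, 1.554, -0.134], TCP at [228.568, 527.586, 231.267] pointing down, gripper open.
Joint ranges: [-2.8, 2.8], [-0.68, 2.1], [0.12, 2.68], [-1.39, 4.53], [0.16, 2.79], [-2.81, 2.81]. Speed limits (rad/s): [1.89, 1.89, 2.22, 3.01, 3.01, 3.01].

### API

Orientations are given as a rotation vector (axis times angle).
In Python, from rig import bot gives the robot as it stands.
- The arm moves only by the tool arm_command, never from a script. Its argument "deltas" is a list of rows, each a list of 7 numbers: the shift along the tool's x, y, z in cm, then the turn, a rotation vector about the tool's x, y, z in rad, then the closure, from 0 (fully open) to 1 (shut). In form: [[x, y, z, wx, wy, wz, grip], ...]. A call has 1 to 10 rows; each row shifts and turns the commanded pose from where the row before left it, along the tool's axes as they then stand; what a row does not reach is not made up. A row lasts 1/12 s, in which the tool goes at most 41.7 mm and 7.16 degrees, less where a joint would pass 70% of its speed; a pose out of reach is approached as far as the arm can. A call is refused whole if a number of a shift passes 4.17 or a number of a turn 0.125, either way. A call with a gripper value outside its range is refused whole. The fingers move at their own pace and stop on an object; the grip force is fixed at half the most. Time passes only in rows, so rows that do not move let the fingers close. It gives the time, the measured TCP pose, the force and the opening at its end, in the units of the state.
- bot.sense(): the state, without advancing time (a new reading comes with each control period).
- bot.grab_frame(name): name is "scene" or "top" or "wrist"; returns the picture (480x640x3 uint8, red, green, blue); there is no depth.
- bot.camera_params(name): a dict with "intrinsics" (3x3 intrinsics, pixels), "k1" (the pictures are not rectified: a ray, as slopes to the right and down, at radius r is drawn at 1 + k1 r^2 times it, then the intrinsics apply), "R" (3x3) and "t" (3): a world point X has camera coordinates R X + t. Camera axes: x right, y down, z forward; pixel columns grow to the right and rows downward; lengths in mm; the calibration is good to about 2 mm. A picture is of the moment at which its call begins: read the wrist's pose just before it. camera_params takes no time and is no camera call; for the wrist camera it gives the pose at the moment of the call.
- bot.close_job(): hands the job in, once; it reports no verdict.
Trained networks look in the newest picture that a camera, given by its name, has taken for a name from the list of things; names that differ only in an ending like _2 or _b are one class to them, and where a whole thing is asked for, a point or a joint stands for the part that bears it (a point fixed in the world has none). Each returns a list of dicts, best first, with "score" (0 to 1); they miss things now and then, are a little off and sometimes report something else, mostly with a low value. They report only what shows in the picture. A call takes as long as a camera call. They do not tell look-alikes from the thing itself.
- bot.search_frame(camera, label): "centre" ([x, y, z] in mm, in the coordinates of the camera as it stood for that picture, good to about 4 mm: the middle of the surface that is visible of it).
- bot.cut_out(camera, label): "region" (480x640 bool, what is visible of it).
- bot.place_of(camera, label): "centre" ([x, y, z] in mm, in the coordinates of the camera as it stood for that picture, good to about 4 mm: a listed point, or the origin of a listed thing).
The state is a dict: "clock": time; "q": joint angles; "qvel": joint speeds; "joint_torque": joint torques, N m; "tool_pos": TCP position; "orientation": TCP orientation; "wrist_force": force on the tool from outside, world axes, zero at the start; "moment": the same for the moment, N m; "grip_width": opening from 0.0 (shut) to 1.0 (fully open).
Only numpy, scipy, OpenCV 4.12 (cv2) and the standard library are available. Lean on these libraries where they do the work, as an engineer would, in place of code of your own. Each camera call takes 0.05 s, during which the arm holds its last target. There are 200 camera calls.

### The job

At the furniture-repair table, first switch the dowel-boring machine off at its grey isolator box by turning the handle a quarter turn anticlockwise until it lies along the length of the box. Then bring the bevelled wooden rail square and flush against the two-part fence with its bevel still facing away from the fence and its middle opposite the bit, and press it firmly against the fence and down on the grey laminate bed together with one diagonal push on the bevel. Finish while still holding it pressed there, and leave the bowl, candlestick and glue bottle where they stand.

Things in the scene. Friction and masses are not known exactly. Their poses are not given: they have to be found in the camera images.
- isolator (a joint): angle of the isolator's black handle: 0 = off (bar along the length, x, of the box), 1.571 = on (bar across the box). Seen from above it turns anticlockwise from on to off. Hard stops at 0 and 1.571; friction about 0.1 N m, no spring: it stays where it is left. It starts at or near on.
- isolator_grip (a point): grip point of the handle, on its upright turning axis. The handle bar is 60 mm long (its own x), 13 mm wide (y), 32 mm high; its top is 10 mm above this point, the round disc below it 22 mm below this point. The frame turns with the handle. The fixed grey box under it is 140 x 90 mm (long side along x at off) with its top 73 mm above the table.
- jig: the fixed boring station, a low laminate bed with a two-part wooden fence along its far side and a small green motor with a bit behind the fence. Origin at table height (18 mm below the top of the bed), below the fence's face, opposite the bit. x points horizontally from the bed into the fence, y along the fence, z up. The fence face is at x = 0, and the bit is on the line y = 0.
- bed: the grey laminate bed, fixed to the jig, same origin and axes: top 18 mm above the table; its open part runs from x = -195 mm to the fence face at 0, and y = -170 to 170 mm.
- fence: the wooden fence, fixed to the jig, same origin and axes: two bars 150 mm long, 30 mm thick and 45 mm high above the bed (top 63 mm above the table), from 18 to 168 mm either side of the bit; the 36 mm gap between them shows the bit. The green motor stands behind it from x = 65 to 265 mm, up to 90 mm above the table.
- rail_center (a point): centre (half-way up and along) of the loose light-wood rail, 200 mm long (its y), 45 mm thick (x), 50 mm high (z), about 0.35 kg. It starts flat on the bed, clear of the fence and turned. Its square back, the +x face, goes to the fence; its -x side carries the bevel. Seated, the centre is at x = -22.5 mm, z = 43 mm in the jig's frame.
- rail_bevel (a point): middle of the rail's bevelled face, 13.5 mm towards -x and 16 mm up from the rail's centre; same axes as the rail. The 45 degree bevel, 18 mm wide and 18 mm high, runs along the whole upper -x edge: the -x side is upright up to 32 mm above the bed, and the flat top is 27 mm wide.
- bowl: a blue ceramic bowl, 130 mm across, 55 mm high, origin under its base; leave alone
- candlestick: a brass candlestick, 84 mm across its foot, 165 mm high, origin under its base; leave alone
- glue: a white glue bottle, 60 mm across, 150 mm high, origin under its base; leave alone
There are look-alikes about, which are no part of the job. There is more than one size of the part that bears isolator; the job needs the smallest.

How it is judged:
By the outcome, as a careful person would: the job done as asked, in the order asked, and still so for the second after the job is handed in, while the arm keeps its last pose, push and grip.
It also fails if it takes over 58 s, if anything falls off the work surface, if the arm or the gripper's body presses on something with over 40 N, if the wrist force passes 120 N, or if a joint passes its speed limit or range.

## Working session

There is one attempt and no reset: what is moved stays moved. The work goes in short steps, Python scripts to look and compute and a tool call to move; the robot and the scene stay as the last step left them, time stands still between calls to the robot, and variables do not carry over. Pictures are saved under pics/ and viewed, about 8 in all and at most 12, crops included, and the job is handed in when it is done.

Besides the shell and the picture viewer there is one more tool, called after "Emit:" as name(argument=value, ...), one argument or row to a line, values as JSON. arm_command: Moves the arm, as the interface text tells. Its arguments: {"type":"object","properties":{"deltas":{"type":"array"}},"required":["deltas"]}

```bash
mkdir -p pics; ls; cat > h.py <<'E'
import numpy as np, cv2
from scipy.spatial.transform import Rotation as R
from rig import bot
def save(cam,fn,crop=None,s=1):
    im=bot.grab_frame(cam)
    if crop: im=im[crop[1]:crop[3],crop[0]:crop[2]]
    im=cv2.resize(im,None,fx=s,fy=s,interpolation=cv2.INTER_CUBIC)
    cv2.imwrite('pics/'+fn,im[:,:,::-1])
def w(P,c):  # camera->world
    return np.array(P['R']).T@(np.array(c)-np.array(P['t']))
def px(P,X):
    c=np.array(P['R'])@np.array(X,float)+np.array(P['t']); u=c[:2]/c[2]; u=u*(1+P['k1']*(u@u))
    return (np.array(P['intrinsics'])@np.r_[u,1])[:2]
def ray(P,uv,z): # pixel -> world at height z
    K=np.array(P['intrinsics']); d=np.linalg.solve(K,np.r_[uv,1])[:2]; u=d.copy()
    for _ in range(20): u=d/(1+P['k1']*(u@u))
    Rm=np.array(P['R']); o=-Rm.T@np.array(P['t']); v=Rm.T@np.r_[u,1]
    return o+v*(z-o[2])/v[2]
E
python3 - <<'E'
from h import *
a=bot.grab_frame('top');b=bot.grab_frame('scene')
cv2.imwrite('pics/top.png',a[:,:,::-1]);cv2.imwrite('pics/scene.png',b[:,:,::-1])
for cam in ('top','scene'):
    P=bot.camera_params(cam)
    for l in ('isolator_grip','jig','rail_center','rail_bevel','bowl','candlestick','glue'):
        for d in bot.place_of(cam,l):
            X=w(P,d['centre']); print(cam,l,round(d['score'],2),X.round(0),px(P,X).round(0))
s=bot.sense();print(s['clock'],s['orientation'],s['wrist_force'],s['grip_width'])
E
```

```text
pics
top isolator_grip 0.82 [ 491. -341.  100.] [433. 227.]
top isolator_grip 0.69 [ 340. -535.  136.] [517. 285.]
top jig 0.65 [657.  24.   6.] [288. 174.]
top rail_center 0.62 [655.  26.  -3.] [288. 175.]
top rail_center 0.61 [569.  65.  45.] [273. 204.]
top rail_bevel 0.75 [559.  64.  59.] [273. 207.]
top bowl 0.67 [472. 407.   4.] [148. 245.]
top candlestick 0.82 [647. 409.   1.] [148. 182.]
top glue 0.95 [ 689. -363.    0.] [430. 160.]
scene isolator_grip 0.95 [ 267. -214.  125.] [340. 172.]
scene isolator_grip 0.71 [ 488. -337.  105.] [246. 187.]
scene isolator_grip 0.69 [ 335. -536.  133.] [252. 130.]
scene jig 0.63 [656.  25.  -0.] [273. 324.]
scene jig 0.42 [651. 414.   4.] [394. 442.]
scene rail_center 0.66 [657.  26.  -2.] [273. 325.]
scene rail_center 0.58 [567.  67.  43.] [316. 304.]
scene rail_bevel 0.61 [556.  70.  58.] [320. 297.]
scene bowl 0.95 [474. 414.   1.] [458. 394.]
scene candlestick 0.79 [651. 414.   5.] [394. 442.]
scene glue 0.81 [ 689. -362.   -1.] [179. 243.]
0.8 [-6.37638698e-01 -3.07617442e+00  1.97530153e-04] [-0.36368195  0.64490815  0.16572697] 1.0033354929150489
```

```bash
sleep 1
```

```text
(no output)
```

View pics/top.png

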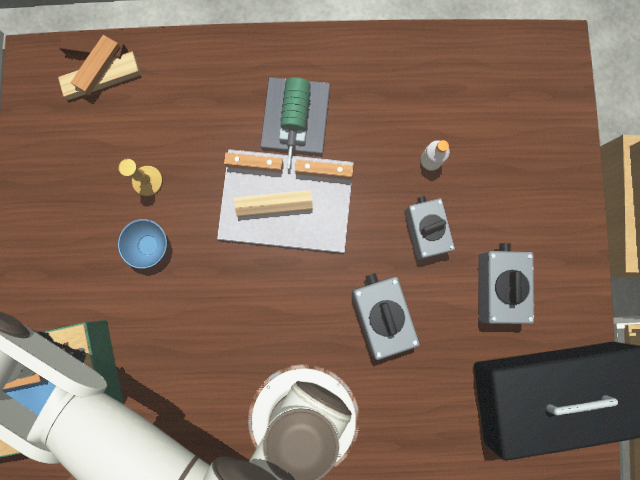

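View pics/scene.png

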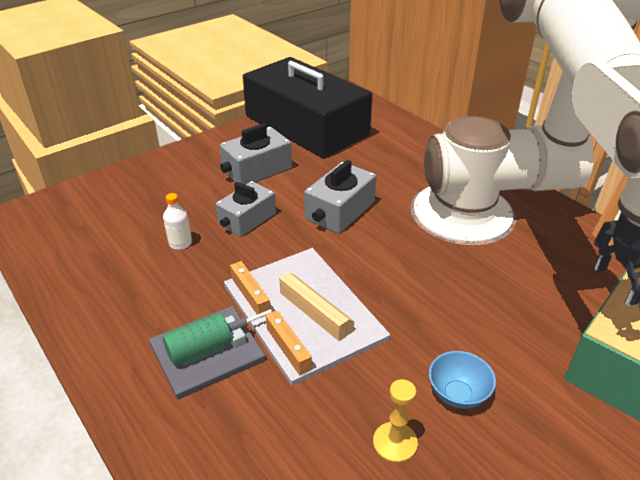

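The top view has three isolators: (432,227) smallest with the bar across its box, (387,318) and (511,287) both larger with the bar along the box. The first fits. The rail, at (273,204), has its bevel on the near side. The fence bars are at (253,160) and (324,169), with the bit at (291,158). I'll confirm with a crop and get the angles.

```bash
python3 - <<'E'
from h import *
im=bot.grab_frame('top');P=bot.camera_params('top')
a=cv2.resize(im[185:275,390:480],(400,400),interpolation=cv2.INTER_CUBIC)
b=cv2.resize(im[140:260,210:365],(400,310),interpolation=cv2.INTER_CUBIC); b=np.vstack([b,np.zeros((90,400,3),np.uint8)])
cv2.imwrite('pics/crop1.png',np.hstack([a,b])[:,:,::-1])
for l,z in (('isolator',73),('isolator_grip',73),('bed',18),('fence',63),('rail_center',68),('jig',18)):
    for d in bot.cut_out('top',l):
        m=d['region'].astype(np.uint8); c=cv2.findContours(m,0,2)[0]
        if not c: continue
        c=max(c,key=cv2.contourArea).reshape(-1,2)
        W=np.array([ray(P,p,z)[:2] for p in c],np.float32)
        r=cv2.minAreaRect(W); bx=cv2.boxPoints(r)
        print(l,round(d['score'],2),m.sum(),'px',c.mean(0).round(),'rect',np.round(r[0]),np.round(r[1]),round(r[2],1), bx.round(0).tolist())
E
```

```text
isolator 0.71 966 px [512. 288.] rect [ 335. -545.] [90. 87.] 88.1 [[290.0, -588.0], [377.0, -591.0], [380.0, -501.0], [293.0, -499.0]]
isolator 0.64 999 px [388. 318.] rect [ 266. -219.] [86. 90.] 70.0 [[209.0, -244.0], [294.0, -275.0], [323.0, -194.0], [239.0, -163.0]]
isolator 0.63 575 px [432. 226.] rect [ 496. -343.] [70. 65.] 88.6 [[463.0, -378.0], [527.0, -379.0], [529.0, -309.0], [465.0, -307.0]]
isolator_grip 0.85 994 px [387. 317.] rect [ 266. -219.] [87. 88.] 43.4 [[205.0, -217.0], [265.0, -281.0], [328.0, -221.0], [268.0, -157.0]]
isolator_grip 0.8 970 px [510. 286.] rect [ 335. -545.] [90. 87.] 88.1 [[290.0, -588.0], [377.0, -591.0], [380.0, -502.0], [293.0, -499.0]]
isolator_grip 0.61 498 px [433. 225.] rect [ 496. -345.] [62. 60.] 87.4 [[464.0, -374.0], [524.0, -377.0], [527.0, -315.0], [467.0, -312.0]]
bed 0.89 8480 px [290. 187.] rect [584.  33.] [346. 250.] 83.1 [[439.0, -124.0], [687.0, -154.0], [729.0, 190.0], [480.0, 220.0]]
fence 0.68 1674 px [321. 169.] rect [655. -70.] [150.  40.] 82.6 [[625.0, -142.0], [665.0, -147.0], [684.0, 2.0], [644.0, 7.0]]
rail_center 0.66 8069 px [283. 196.] rect [576.  31.] [331. 239.] 82.9 [[436.0, -119.0], [674.0, -148.0], [715.0, 180.0], [477.0, 210.0]]
rail_center 0.6 1599 px [276. 202.] rect [568.  60.] [ 56. 201.] 4.5 [[532.0, 158.0], [548.0, -42.0], [604.0, -38.0], [588.0, 163.0]]
jig 0.55 14203 px [282. 170.] rect [692.  23.] [348. 466.] 83.6 [[441.0, -124.0], [904.0, -176.0], [943.0, 170.0], [480.0, 222.0]]
```

View pics/crop1.png

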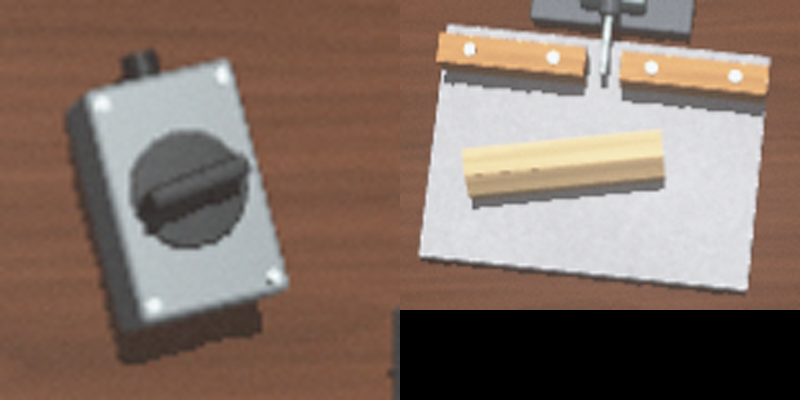

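Emit:
arm_command(
  deltas=[
    [-2.44,-2.89,0,0,0,0,0],
    [-2.44,-2.89,0,0,0,0,0],
    [-2.44,-2.89,0,0,0,0,0],
    [-2.44,-2.89,0,0,0,0,0],
    [-2.44,-2.89,0,0,0,0,0],
    [-2.44,-2.89,0,0,0,0,0],
    [-2.44,-2.89,0,0,0,0,0],
    [-2.44,-2.89,0,0,0,0,0],
    [-2.44,-2.89,0,0,0,0,0],
    [-2.44,-2.89,0,0,0,0,0],
  ],
)

```text
clock: 1.98
tool_pos: [337.5, 163.7, 231.6]
orientation: [0.637, 3.076, 0.0]
wrist_force: [1.9, 0.4, -0.2]
grip_width: 0.998
```

Emit:
arm_command(
  deltas=[
    [-2.44,-2.89,0,0,0,0,0],
    [-2.44,-2.89,0,0,0,0,0],
    [-2.44,-2.89,0,0,0,0,0],
    [-2.44,-2.89,0,0,0,0,0],
    [-2.44,-2.89,0,0,0,0,0],
    [-2.44,-2.89,0,0,0,0,0],
    [-2.44,-2.89,0,0,0,0,0],
    [-2.44,-2.89,0,0,0,0,0],
    [-2.44,-2.89,0,0,0,0,0],
    [-2.44,-2.89,0,0,0,0,0],
  ],
)

```text
clock: 2.82
tool_pos: [446.7, -198.9, 231.4]
orientation: [0.638, 3.076, -0.0]
wrist_force: [-0.3, 0.8, 0.6]
grip_width: 1.0
```

Emit:
arm_command(
  deltas=[
    [-2.44,-2.89,0,0,0,0,0],
    [-2.44,-2.89,0,0,0,0,0],
    [0,0,0,0,0,0.11,0],
    [0,0,0,0,0,0.11,0],
    [0,0,0,0,0,0.11,0],
    [0,0,0,0,0,0.11,0],
    [0,0,0,0,0,0.11,0],
    [0,0,0,0,0,0.11,0],
    [0,0,0,0,0,0.11,0],
    [0,0,0,0,0,0.11,0],
  ],
)

```text
clock: 3.65
tool_pos: [468.4, -269.2, 231.4]
orientation: [1.894, 2.506, -0.0]
wrist_force: [0.7, 0.9, -0.1]
grip_width: 0.998
```

```bash
cat >> h.py <<'E'
def pose():
    s=bot.sense(); Rt=R.from_rotvec(s['orientation']).as_matrix(); y=Rt[:,1]
    return s,Rt,np.degrees(np.arctan2(y[1],y[0]))
def go(X,Rt=None): # tool-frame shift in cm to world X
    s,R0,_=pose(); return (R0.T@(np.array(X)-s['tool_pos'])/10).round(2)
E
python3 - <<'E'
from h import *
save('wrist','w1.png');P=bot.camera_params('wrist')
s,Rt,y=pose();print(s['tool_pos'],'yaw y',y,s['q'])
for l in ('isolator_grip',):
    for d in bot.place_of('wrist',l):
        X=w(P,d['centre']);print(l,d['score'],X.round(1),px(P,X).round())
E
```

```text
[ 468.4029872  -269.18949077  231.33984532] yaw y 15.340328115425274 [-6.64171207e-01  7.78717236e-02  1.51782041e+00 -1.25836104e-04
  1.54585709e+00 -9.31907310e-01]
isolator_grip 0.89 [ 482.  -343.9  102.1] [317. 324.]
```

View pics/w1.png

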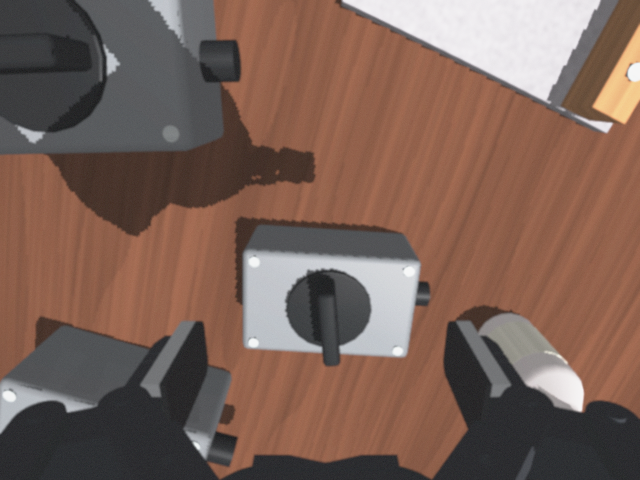

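```bash
python3 - <<'E'
from h import *
P=bot.camera_params('wrist')
S=[ray(P,p,73)[:2] for p in [(254,262),(409,271),(397,351),(252,343)]]
print(np.round(S,1),np.mean(S,0))
for a,b in ((0,1),(3,2),(3,0),(2,1)):
    d=S[b]-S[a];print(np.hypot(*d),np.degrees(np.arctan2(d[1],d[0])))
for z in (100,112):
    a,b=ray(P,(320,274),z),ray(P,(331,363),z);print(z,a,b,np.hypot(*(b-a)[:2]),np.degrees(np.arctan2(*(a-b)[1::-1])))
print('disc',ray(P,(328,308),80))
im=bot.grab_frame('wrist')[215:375,230:440]
cv2.imwrite('pics/w1c.png',cv2.resize(im,None,fx=3.5,fy=3.5,interpolation=cv2.INTER_CUBIC)[:,:,::-1])
E
```

```text
[[ 425.5 -321. ]
 [ 543.4 -294.9]
 [ 558.5 -366.2]
 [ 440.1 -392.3]] [ 491.88358437 -343.60819375]
120.75066827110523 12.504626859394788
121.3325313386257 12.444438676894787
72.79048382302621 101.50740772717893
72.91013494685947 101.9662858782702
100 [ 474.53238771 -305.1631266   100.        ] [ 503.03500723 -374.62181269  100.        ] 75.07934730779822 112.31096956257676
112 [ 473.26372659 -300.11246037  112.        ] [ 500.51983886 -366.53350437  112.        ] 71.79589641543197 112.31096956257676
disc [ 490.61205191 -339.7883618    80.        ]
```

View pics/w1c.png

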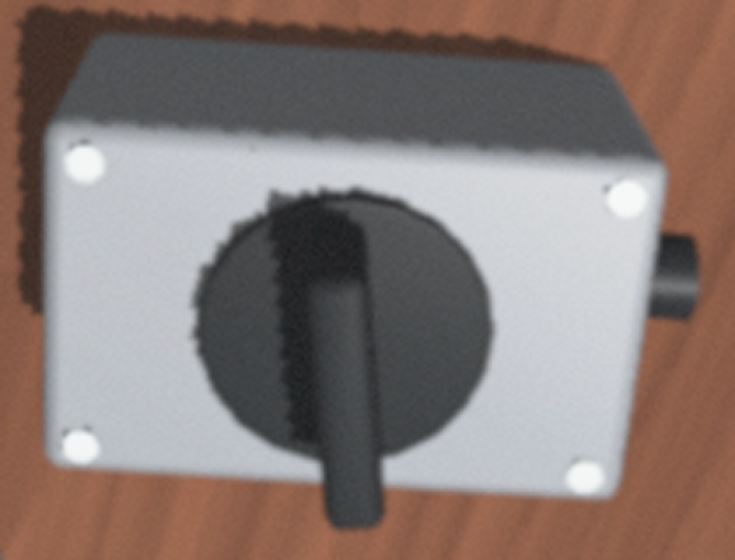

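The crop shows the smallest box with its yellow-grey lid screws at the corners. The bar's top runs from (326,295) to (331,365), about 9° past the box's cross direction. The box yaw is 12.5° and its centre is about (491,-342).

Emit:
arm_command(
  deltas=[
    [-2.55,0.09,0,0,0,0,0],
    [-2.55,0.09,0,0,0,0,0],
    [-2.5,0.09,0,0,0,0,0],
    [0,0,1.5,0,0,-0.1,0],
    [0,0,3.0,0,0,0,0],
    [0,0,3.0,0,0,0,0],
    [0,0,3.0,0,0,0,0],
    [0,0,1.8,0,0,0,0],
    [0,0,0.7,0,0,0,0],
    [0,0,0,0,0,0,0],
  ],
)

```text
clock: 4.63
tool_pos: [491.6, -341.0, 99.9]
orientation: [-1.754, -2.603, -0.0]
wrist_force: [-0.2, 0.7, 0.1]
grip_width: 1.005
```

```bash
python3 - <<'E'
from h import *
save('wrist','w2.png',(60,160,580,480),1.3)
s,Rt,y=pose();print(s['tool_pos'],'yaw y',y,s['wrist_force'])
E
```

```text
[ 492.18980935 -341.5110591   101.58381475] yaw y 22.00966933295945 [-0.17805028 -0.15353105  1.27995722]
```

View pics/w2.png

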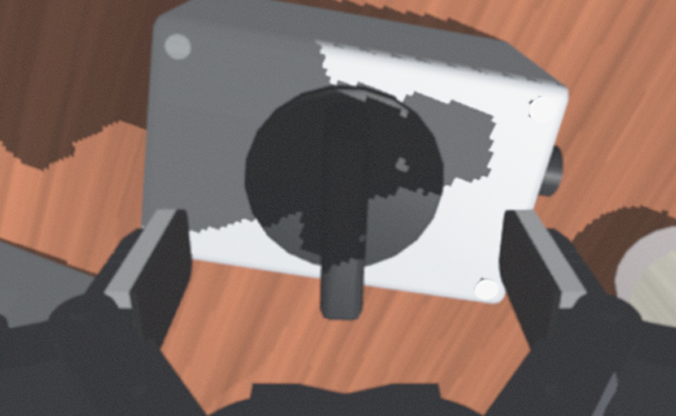

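The bar is upright at x≈342 in the crop and the fingers centre on 346, so they are aligned. I'll lower and close.

Emit:
arm_command(
  deltas=[
    [0,0,1.2,0,0,0,0],
    [0,0,0,0,0,0,0.5],
    [0,0,0,0,0,0,0.9],
    [0,0,0,0,0,0,1],
    [0,0,0,0,0,0,1],
    [0,0,0,0,0,0,1],
    [0,0,0,0,0,0,1],
    [0,0,0,0,0,0,1],
  ],
)

```text
clock: 5.35
tool_pos: [491.7, -341.8, 89.9]
orientation: [-1.759, -2.603, 0.002]
wrist_force: [-7.8, -2.6, 5.7]
grip_width: 0.134
```

Emit:
arm_command(
  deltas=[
    [0,0,0,0,0,-0.1,1],
    [0,0,0,0,0,-0.1,1],
    [0,0,0,0,0,-0.1,1],
    [0,0,0,0,0,-0.1,1],
    [0,0,0,0,0,-0.1,1],
    [0,0,0,0,0,-0.1,1],
    [0,0,0,0,0,-0.1,1],
    [0,0,0,0,0,-0.1,1],
    [0,0,0,0,0,-0.1,1],
    [0,0,0,0,0,-0.1,1],
  ],
)

```text
clock: 6.18
tool_pos: [491.4, -342.2, 89.9]
orientation: [-0.289, -3.127, 0.002]
wrist_force: [-9.6, -3.0, 6.5]
grip_width: 0.138
```

```bash
python3 - <<'E'
from h import *
s,Rt,y=pose();print(s['tool_pos'],'yaw y',y,s['wrist_force'],s['moment'],s['grip_width'],s['q'])
E
```

```text
[ 491.38239127 -342.17094495   89.89628354] yaw y 79.44277786966457 [-9.6275636  -2.95784609  6.4775729 ] [-0.52675135  1.57818696 -0.1251643 ] 0.13753381158197392 [-7.35943555e-01  2.83974911e-01  1.56875410e+00 -1.80065770e-03
  1.28891007e+00 -2.12197999e+00]
```

Emit:
arm_command(
  deltas=[
    [0,0,0,0,0,-0.1,1],
    [0,0,0,0,0,-0.1,1],
    [0,0,0,0,0,-0.1,1],
    [0,0,0,0,0,-0.07,1],
    [0,0,0,0,0,-0.03,1],
    [0,0,0,0,0,-0.03,1],
    [0,0,0,0,0,0,1],
    [0,0,0,0,0,0,1],
  ],
)

```text
clock: 6.85
tool_pos: [491.4, -342.3, 89.9]
orientation: [0.377, -3.118, 0.002]
wrist_force: [-8.6, -4.6, 6.6]
grip_width: 0.134
```

```bash
python3 - <<'E'
from h import *
s,Rt,y=pose();print(s['tool_pos'],'yaw y',y,s['wrist_force'],s['moment'],s['grip_width'],s['q'])
E
```

```text
[ 491.3835584  -342.34255057   89.9219989 ] yaw y 103.78039224794905 [-8.62256554 -4.63834086  6.59022196] [-0.76578164  1.61831419 -0.69616025] 0.13389109028189716 [-7.36108483e-01  2.83987545e-01  1.56868202e+00 -1.89258068e-03
  1.28870476e+00 -2.54689057e+00]
```

The moment has risen to 0.7 N m at 103.8°, so the handle is on its stop. I'll release and lift.

Emit:
arm_command(
  deltas=[
    [0,0,0,0,0,0,0.5],
    [0,0,0,0,0,0,0.2],
    [0,0,0,0,0,0,0.2],
    [0,0,0,0,0,0,0],
    [0,0,-2,0,0,0,0],
    [0,0,-4,0,0,0,0],
    [0,0,-4,0,0,0,0],
    [0,0,-4,0,0,0,0],
    [0,0,0,0,0,0,0],
  ],
)

```text
clock: 7.6
tool_pos: [493.7, -342.6, 237.8]
orientation: [-0.378, 3.112, -0.013]
wrist_force: [0.7, -0.0, 0.6]
grip_width: 1.004
```

```bash
python3 - <<'E'
from h import *
s,Rt,y=pose();print(s['tool_pos'],'yaw y',y,s['wrist_force'],s['q'])
a=cv2.resize(bot.grab_frame('wrist'),(400,300));b=bot.grab_frame('top')[190:265,390:490];b=cv2.resize(b,(400,300),interpolation=cv2.INTER_CUBIC)
cv2.imwrite('pics/w3.png',np.hstack([a,b])[:,:,::-1])
E
```

```text
[ 493.72893239 -342.62473024  237.83039989] yaw y 103.83629959976385 [ 0.65638776 -0.0443267   0.57675119] [-7.34793145e-01  1.95623445e-01  1.37171934e+00 -1.41818987e-05
  1.56363509e+00 -2.54710454e+00]
```

View pics/w3.png

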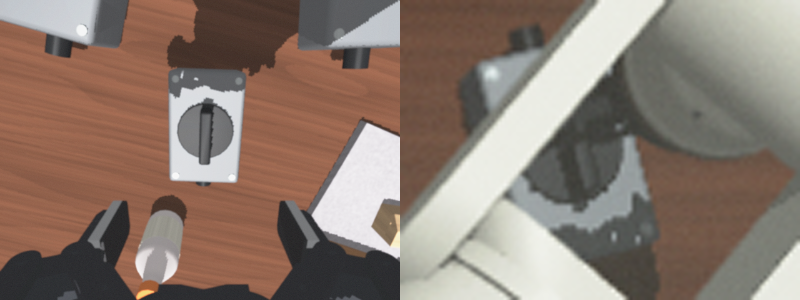

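The wrist half of the picture shows the bar lying along the box at (205,135), so the machine is off. Next is the rail.

Emit:
arm_command(
  deltas=[
    [-1.52,3.6,0,0,0,0,0],
    [-1.52,3.6,0,0,0,0,0],
    [-1.52,3.6,0,0,0,0,0],
    [-1.52,3.6,0,0,0,0,0],
    [-1.52,3.6,0,0,0,0,0],
    [-1.52,3.6,0,0,0,0,0],
    [-1.52,3.6,0,0,0,0,0],
    [-1.52,3.6,0,0,0,0,0],
    [-1.52,3.6,0,0,0,0,0],
    [-1.52,3.6,0,0,0,0,0],
  ],
)

```text
clock: 8.53
tool_pos: [553.2, 46.5, 228.0]
orientation: [0.378, -3.117, -0.0]
wrist_force: [1.4, -0.2, 0.5]
grip_width: 1.0
```

Emit:
arm_command(
  deltas=[
    [-1.52,3.6,0,0,0,0,0],
    [-1.52,3.6,0,0,0,0,0],
    [0,0,0,0,0,0.1,0],
    [0,0,0,0,0,0.1,0],
    [0,0,0,0,0,0.1,0],
    [0,0,0,0,0,0.1,0],
    [0,0,0,0,0,0.1,0],
    [0,0,0,0,0,0.1,0],
    [0,0,0,0,0,0.1,0],
    [0,0,0,0,0,0.1,0],
  ],
)

```text
clock: 9.37
tool_pos: [565.6, 121.7, 227.7]
orientation: [-0.873, -3.016, 0.001]
wrist_force: [1.0, -0.1, 0.1]
grip_width: 0.998
```

Emit:
arm_command(
  deltas=[
    [0,0,0,0,0,0.1,0],
    [0,0,0,0,0,0.1,0],
    [0,0,0,0,0,0.1,0],
    [0,0,0,0,0,0.1,0],
    [0,0,0,0,0,0.1,0],
    [0,0,0,0,0,0.1,0],
    [0,0,0,0,0,0.1,0],
    [0,0,0,0,0,0.1,0],
    [0,0,0,0,0,0.1,0],
    [0,0,0,0,0,0,0],
  ],
)

```text
clock: 10.2
tool_pos: [565.6, 121.6, 227.9]
orientation: [-2.099, -2.336, 0.003]
wrist_force: [1.0, -0.1, 1.1]
grip_width: 1.002
```

```bash
python3 - <<'E'
from h import *
s,Rt,y=pose();print(s['clock'],s['tool_pos'],'yaw y',y,s['wrist_force'],s['q'])
save('wrist','w4.png',None,1.25);P=bot.camera_params('wrist')
for l in ('jig','rail_center','rail_bevel'):
    for d in bot.place_of('wrist',l):
        X=w(P,d['centre']); print(l,round(d['score'],2),X.round(0),px(P,X).round(0))
E
```

```text
10.2 [565.64946337 121.64386835 227.88386338] yaw y 6.12435043509282 [ 0.9684     -0.07611303  1.14012712] [ 7.87365637e-02  1.60553742e-01  1.43264620e+00 -7.53354583e-05
  1.55057830e+00 -2.81519256e-02]
jig 0.6 [655.  25.  -1.] [405. 299.]
jig 0.29 [551.  65.  60.] [300. 276.]
rail_center 0.9 [569.  64.  47.] [322. 274.]
rail_bevel 0.68 [553.  66.  57.] [303. 274.]
```

View pics/w4.png

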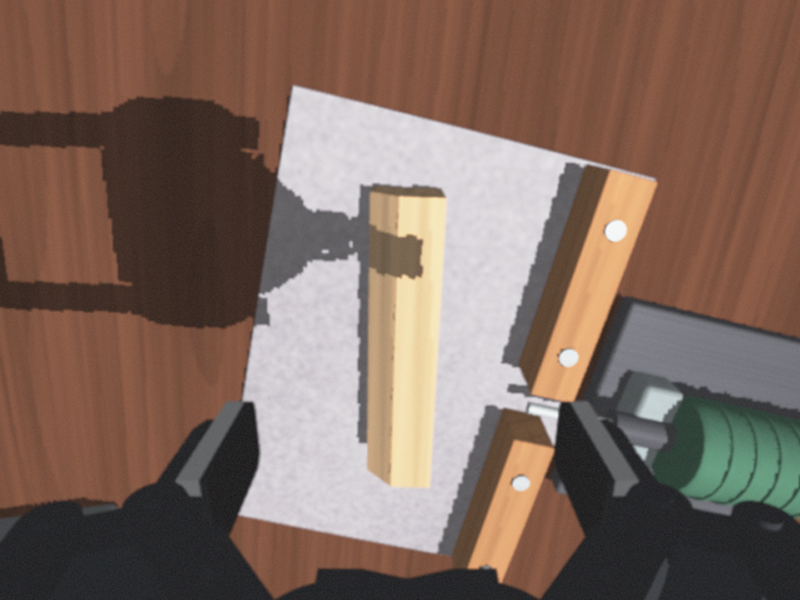

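```bash
python3 - <<'E'
from h import *
P=bot.camera_params('wrist')
def L(n,a,b,z):
    A,B=[ray(P,np.array(p)/1.25,z)[:2] for p in (a,b)];d=A-B
    print(n,A.round(1),B.round(1),'mid',((A+B)/2).round(1),'len',round(np.hypot(*d),1),'yaw',round(np.degrees(np.arctan2(d[1],d[0])),2))
L('rail back top',(447,195),(432,488),68)
L('rail ridge',(401,194),(391,487),68)
L('fence1 top edge',(610,168),(533,395),63)
L('fence1 far',(656,182),(575,402),63)
L('fence2 edge',(511,440),(468,570),63)
L('bed right edge',(655,180),(293,86),18)
L('bed near',(293,86),(240,515),18)
L('bed left',(440,553),(240,515),18)
E
```

```text
rail back top [583.5 166.9] [601.7 -35.4] mid [592.6  65.7] len 203.1 yaw 95.14
rail ridge [557.2 164.4] [573.1 -37.9] mid [565.2  63.2] len 203.0 yaw 94.48
fence1 top edge [675.4 193. ] [659.4  42.7] mid [667.4 117.8] len 151.1 yaw 83.9
fence1 far [704.3 188.5] [688.5  40.7] mid [696.4 114.6] len 148.7 yaw 83.93
fence2 edge [651.2   6.6] [ 640.1 -112.1] mid [645.6 -52.8] len 119.2 yaw 84.65
bed right edge [724.8 187.5] [482.  217.4] mid [603.4 202.5] len 244.7 yaw -7.02
bed near [482.  217.4] [ 452.8 -122. ] mid [467.4  47.7] len 340.7 yaw 85.09
bed left [ 625.2 -141.9] [ 452.8 -122. ] mid [ 539.  -131.9] len 173.5 yaw -6.58
```

Emit:
arm_command(
  deltas=[
    [-2.86,-0.11,0,0,0,0.023,0],
    [-2.86,-0.11,0,0,0,0,0],
    [0,0,4,0,0,0,0],
    [0,0,4,0,0,0,0],
    [0,0,4,0,0,0,0],
    [0,0,3.6,0,0,0,0],
    [0,0,2.5,0,0,0,0],
    [0,0,1.5,0,0,0,0],
    [0,0,0.5,0,0,0,0],
    [0,0,0,0,0,0,0],
  ],
)

```text
clock: 11.23
tool_pos: [569.0, 64.5, 27.2]
orientation: [-2.118, -2.318, 0.002]
wrist_force: [0.0, 0.5, 0.4]
grip_width: 1.001
```

```bash
python3 - <<'E'
from h import *
s,Rt,y=pose();print(s['clock'],s['tool_pos'],'yaw y',y,s['wrist_force'])
E
```

```text
11.2333 [569.02141548  64.487102    27.22217565] yaw y 5.180105305633181 [0.02605248 0.47198342 0.36888017]
```

Emit:
arm_command(
  deltas=[
    [0,0,0.4,0,0,0,0],
    [0,0,0,0,0,0,0.4],
    [0,0,0,0,0,0,0.8],
    [0,0,0,0,0,0,1],
    [0,0,0,0,0,0,1],
    [0,0,0,0,0,0,1],
  ],
)

```text
clock: 11.73
tool_pos: [570.1, 64.5, 25.4]
orientation: [2.12, 2.317, 0.001]
wrist_force: [-1.9, -0.2, 7.5]
grip_width: 0.514
```

```bash
python3 - <<'E'
from h import *
s,Rt,y=pose();print(s['clock'],s['tool_pos'],'yaw y',y,s['wrist_force'],s['moment'],s['grip_width'])
E
```

```text
11.7333 [570.07105254  64.47869417  25.41886434] yaw y 5.102685823485194 [-1.85223968 -0.15143931  7.47576474] [ 0.04376871  0.57421312 -0.12397766] 0.5142854962516632
```

Emit:
arm_command(
  deltas=[
    [0,0,-0.5,0,0,0,1],
    [0,0,0,0,0,0.067,1],
    [0,0,0,0,0,0.067,1],
    [0,0,0,0,0,0.067,1],
    [-0.75,1.05,0,0,0,0,1],
    [-0.75,1.05,0,0,0,0,1],
    [-0.75,1.05,0,0,0,0,1],
    [-0.74,1.04,0,0,0,0,1],
    [0,0,0,0,0,0,1],
    [0,0,0,0,0,0,1],
  ],
)

```text
clock: 12.57
tool_pos: [608.5, 29.1, 28.9]
orientation: [-2.343, -2.093, 0.001]
wrist_force: [0.9, 0.1, -3.7]
grip_width: 0.512
```

```bash
python3 - <<'E'
from h import *
s,Rt,y=pose();print(s['clock'],s['tool_pos'],'yaw y',y,s['wrist_force'],s['moment'],s['grip_width'])
save('wrist','w5.png');P=bot.camera_params('wrist')
a=bot.grab_frame('top')[130:250,200:360];cv2.imwrite('pics/t5.png',cv2.resize(a,None,fx=5,fy=5,interpolation=cv2.INTER_CUBIC)[:,:,::-1])
for c in ('scene','wrist'):
  P=bot.camera_params(c)
  for l in ('rail_center','jig'):
    for d in bot.place_of(c,l):
        X=w(P,d['centre']); print(c,l,round(d['score'],2),X.round(0),px(P,X).round(0))
E
```

```text
12.5667 [608.47454462  29.1457802   28.92350665] yaw y -6.453214819398492 [ 0.87641809  0.07583555 -3.6578921 ] [ 0.0118027   0.04779628 -0.00727365] 0.5119920450422453
scene rail_center 0.66 [657.  26.  -2.] [273. 325.]
scene rail_center 0.58 [567.  67.  43.] [316. 304.]
scene jig 0.63 [656.  25.  -0.] [273. 324.]
scene jig 0.42 [651. 414.   4.] [394. 442.]
wrist rail_center 0.87 [610.  29.  51.] [332. 358.]
wrist jig 0.83 [651.  26.  -1.] [421. 288.]
```

View pics/w5.png

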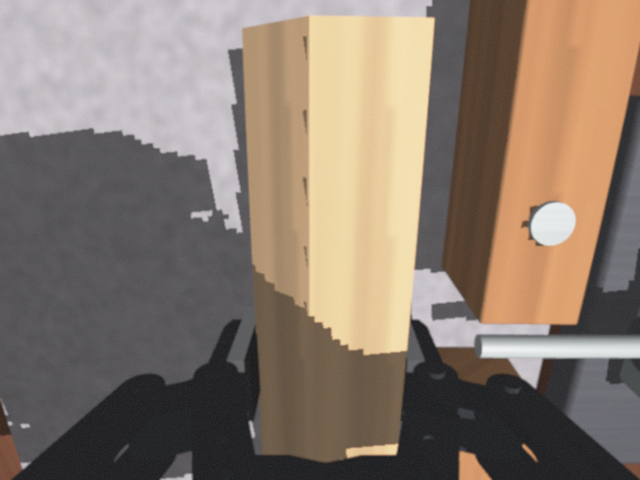

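The picture shows the rail held with its bevel away from the fence. Its end is at (310–433,17), the fence bar's end at (482–580,323) and the bit at (480,347). I'll check the rail's middle and angle against the fence end from these.

```bash
python3 - <<'E'
from h import *
P=bot.camera_params('wrist')
th=np.radians(-6.5);ex=np.array([np.cos(th),np.sin(th)]);ey=np.array([-ex[1],ex[0]]);O=np.array([656,24.7])
def J(n,p,z):
    X=ray(P,p,z)[:2];print(n,X.round(1),'jig',round((X-O)@ex,1),round((X-O)@ey,1))
for z in (71.5,):
    J('end ridge',(310,16),z);J('end back',(433,18),z);J('back lower',(405,400),z);J('ridge low',(308,300),z)
J('fence end near',(482,323),63);J('fence end far',(580,323),63);J('fence edge up',(525,0),63);J('fence far up',(620,130),63)
J('bit tip',(480,347),45)
E
```

```text
end ridge [615.4 129.8] jig -52.3 99.9
end back [642.  126.6] jig -25.5 99.7
back lower [630.9  26.2] jig -25.2 -1.3
ridge low [606.5  62. ] jig -53.4 31.5
fence end near [656.2  44.4] jig -2.0 19.6
fence end far [686.   40.8] jig 28.0 19.4
fence edge up [666.  129.6] jig -2.0 105.4
fence far up [691.8  97. ] jig 27.4 75.8
bit tip [662.1  23.5] jig 6.2 -0.5
```

Emit:
arm_command(
  deltas=[
    [0.15,0,0,0,0,0,1],
    [0,0,0.25,0,0,0,1],
    [0,0,0.15,0,0,0,1],
    [0,0,0,0,0,0,0.4],
    [0,0,0,0,0,0,0.4],
    [0,0,0,0,0,0,0.38],
    [0,0,-2,0,0,0,0.38],
    [0,0,-4,0,0,0,0.38],
    [0,0,-4,0,0,0,0.38],
    [0,0,-2,0,0,-0.1,0.38],
  ],
)

```text
clock: 13.7
tool_pos: [609.2, 31.5, 150.3]
orientation: [2.234, 2.203, 0.005]
wrist_force: [0.5, -0.5, 0.9]
grip_width: 0.622
```

Emit:
arm_command(
  deltas=[
    [0,0,0,0,0,-0.105,0.38],
    [0,0,0,0,0,-0.105,0.38],
    [0,0,0,0,0,-0.105,0.38],
    [0,0,0,0,0,-0.105,0.38],
    [0,0,0,0,0,-0.105,0.38],
    [0,0,0,0,0,-0.105,0.38],
    [0,0,0,0,0,-0.105,0.38],
    [0,0,0,0,0,-0.105,0.38],
    [0,0,0,0,0,-0.105,0.38],
    [0,0,0,0,0,-0.105,0.38],
  ],
)

```text
clock: 14.53
tool_pos: [608.1, 31.5, 145.4]
orientation: [0.819, 3.033, -0.0]
wrist_force: [0.1, 0.5, 0.5]
grip_width: 0.622
```

Emit:
arm_command(
  deltas=[
    [0,0,0,0,0,-0.105,0.38],
    [0,0,0,0,0,-0.105,0.38],
    [0,0,0,0,0,-0.105,0.38],
    [0,0,0,0,0,-0.105,0.38],
    [2,0,0,0,0,0,0.38],
    [2,0,0,0,0,0,0.38],
    [2,0,0,0,0,0,0.38],
    [2,0,0,0,0,0,0.38],
    [0,0,0,0,0,0,0.38],
  ],
)

```text
clock: 15.28
tool_pos: [526.1, 41.0, 145.6]
orientation: [-0.176, -3.136, 0.0]
wrist_force: [-0.2, -0.4, 0.5]
grip_width: 0.622
```

```bash
cat >> h.py <<'E'
th=np.radians(-6.5);ex=np.array([np.cos(th),np.sin(th),0]);ey=np.array([-ex[1],ex[0],0]);O=np.array([654.2,26.4,0])  # corrected: fence -2 in x, +1.5 in y
def st():
    s,Rt,y=pose();d=np.array(s['tool_pos'])-O
    f=np.array(s['wrist_force'])
    print(round(s['clock'],2),'jig',round(d@ex,1),round(d@ey,1),round(d[2],1),'F jig',round(f@ex,1),round(f@ey,1),round(f[2],1),'M',np.round(s['moment'],2),'yaw',round(y,2),'toolz',Rt[:,2].round(3),'grip',round(s['grip_width'],3),'q',np.round(s['q'],2))
E
python3 - <<'E'
from h import *
st()
bot.grab_frame('top');P=bot.camera_params('top')
for d in bot.place_of('top','rail_center'):
    X=w(P,d['centre'])-O; print(round(d['score'],2),X@ex,X@ey,X[2])
E
```

```text
15.28 jig -128.9 0.0 145.6 F jig -0.2 -0.5 0.5 M [-0.04 -0.01 -0.02] yaw 83.56 toolz [-0.001 -0.    -1.   ] grip 0.622 q [-0.07  0.1   1.67 -0.    1.37 -1.53]
```

Emit:
arm_command(
  deltas=[
    [0,0,0,0,-0.098,0,0.38],
    [0,0,0,0,-0.098,0,0.38],
    [0,0,0,0,-0.098,0,0.38],
    [0,0,0,0,-0.098,0,0.38],
    [0,0,0,0,-0.098,0,0.38],
    [0,0,0,0,-0.098,0,0.38],
    [0,0,0,0,-0.098,0,0.38],
    [0,0,0,0,-0.098,0,0.38],
    [0,0,0,0,0,0,0.38],
  ],
)

```text
clock: 16.13
tool_pos: [526.9, 40.9, 143.3]
orientation: [0.132, 2.352, -0.055]
wrist_force: [-1.2, -0.1, -1.1]
grip_width: 0.622
```

```bash
python3 - <<'E'
from h import *
st()
im=bot.grab_frame('wrist');a=cv2.resize(im,(400,300));b=bot.grab_frame('scene')[230:390,210:410];b=cv2.resize(b,(400,300),interpolation=cv2.INTER_CUBIC)
cv2.imwrite('pics/w6.png',np.hstack([a,b])[:,:,::-1])
E
```

```text
16.13 jig -128.1 0.0 143.3 F jig -1.2 -0.2 -1.1 M [ 0.08  0.37 -0.03] yaw 83.57 toolz [ 0.703 -0.079 -0.706] grip 0.622 q [-0.03 -0.3   2.24 -0.13  0.42 -1.39]
```

View pics/w6.png

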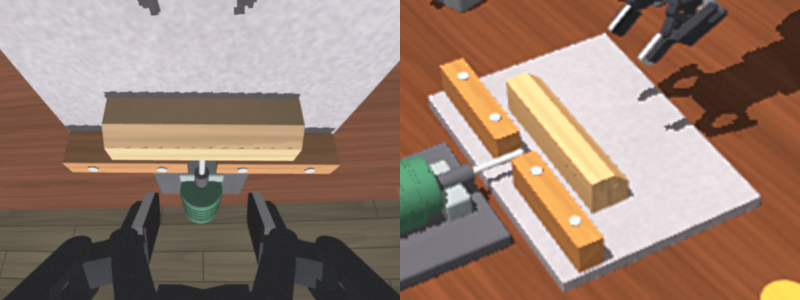

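Rail square, clear of the fence, bevel away from it (wrist half (200,130), scene half (565,140)). The camera may sit on the tool's lower side, so I'll check its clearance.

```bash
python3 - <<'E'
from h import *
P=bot.camera_params('wrist');c=-np.array(P['R']).T@np.array(P['t']);s,Rt,y=pose()
print('cam in tool',Rt.T@(c-s['tool_pos']),'world',c,'jig',(c-O)@ex)
E
```

```text
cam in tool [ 8.24343834e+01 -6.68227652e-03 -1.42971472e+02] world [370.52982421  58.46375189 188.88845685] jig -285.4764227185538
```

Emit:
arm_command(
  deltas=[
    [1.3,0,2.48,0,0,0,0.38],
    [1.3,0,2.48,0,0,0,0.38],
    [1.3,0,2.48,0,0,0,0.38],
    [0.8,0,1.5,0,0,0,0.38],
    [0.5,0,0.96,0,0,0,0.38],
    [0,0,0,0,0,0,0.38],
  ],
)

```text
clock: 16.73
tool_pos: [562.4, 38.8, 45.8]
orientation: [0.138, 2.372, -0.064]
wrist_force: [0.6, -0.0, 0.3]
grip_width: 0.62
```

```bash
python3 - <<'E'
from h import *
st()
E
```

```text
16.73 jig -92.6 1.9 45.8 F jig 0.6 0.0 0.3 M [ 0.03  0.35 -0.03] yaw 83.19 toolz [ 0.688 -0.086 -0.72 ] grip 0.62 q [-0.03 -0.03  2.26 -0.41  0.17 -1.1 ]
```

```bash
python3 - <<'E'
from h import *
D=[(.15,1.437,228.6,527.6,231.3),(.0779,1.5178,468.4,-269.2,231.3),(.1956,1.3717,493.7,-342.6,237.8),(.1606,1.4326,565.6,121.6,227.9),(.10,1.67,526.1,41,145.6),(.284,1.5688,491.4,-342.3,89.9)]
A=[];b=[]
for q2,q3,x,y,z in D[:5]:
    s=q2+q3; A+= [[np.sin(q2),np.sin(s),1,0],[np.cos(q2),np.cos(s),0,1]]; b+=[np.sqrt(x*x+y*y-77**2),z]
p,res,*_=np.linalg.lstsq(np.array(A),np.array(b),rcond=None);print(p,np.array(A)@p-b)
E
```

```text
[ 567.72709385  500.16623569  -16.29397604 -321.33576237] [-1.16971531  0.6121926  -6.83350356  0.91491303 -1.76449532 -0.48578312
  1.15550392 -0.01907978  8.61221027 -1.02224274]
```

```bash
cat >> h.py <<'E'
def goal(jx,jy,z,tilt):
    t=np.radians(tilt);up=np.array([0,0,1.]);Z=np.sin(t)*ex-np.cos(t)*up;Y=ey;Rg=np.c_[np.cross(Y,Z),Y,Z]
    s,R0,_=pose();X=O+jx*ex+jy*ey+z*up
    print('turn',R.from_matrix(R0.T@Rg).as_rotvec().round(3),'shift cm after turn',(Rg.T@(X-s['tool_pos'])/10).round(2))
E
python3 - <<'E'
from h import *
goal(-92,0,38,35)
E
```

```text
turn [-0.008  0.156 -0.   ] shift cm after turn [ 0.4  -0.19  0.68]
```

Emit:
arm_command(
  deltas=[
    [0,0,0,-0.004,0.078,0,0.38],
    [0,0,0,-0.004,0.078,0,0.38],
    [0.2,-0.1,0.34,0,0,0,0.38],
    [0.2,-0.09,0.34,0,0,0,0.38],
    [0,0,0,0,0,0,0.38],
  ],
)

```text
clock: 17.15
tool_pos: [561.5, 35.6, 38.2]
orientation: [0.145, 2.503, -0.051]
wrist_force: [-1.2, -0.1, -0.9]
grip_width: 0.621
```

```bash
python3 - <<'E'
from h import *
st();goal(-92,0,38,35);goal(-72,0,38,35)
E
```

```text
17.15 jig -93.2 -1.4 38.2 F jig -1.1 -0.2 -0.9 M [-0.02  0.26 -0.  ] yaw 83.31 toolz [ 0.589 -0.071 -0.805] grip 0.621 q [-0.05 -0.01  2.18 -0.13  0.34 -1.4 ]
turn [-0.004  0.024 -0.001] shift cm after turn [-0.08  0.14  0.09]
turn [-0.004  0.024 -0.001] shift cm after turn [-1.72  0.14  1.23]
```

Emit:
arm_command(
  deltas=[
    [-0.41,0.07,0.29,-0.004,0.024,0,0.38],
    [-0.41,0.07,0.29,0,0,0,0.38],
    [-0.41,0,0.29,0,0,0,0.38],
    [-0.41,0,0.29,0,0,0,0.38],
    [-0.41,0,0.29,0,0,0,0.38],
    [-0.41,0,0.29,0,0,0,0.38],
    [0,0,0,0,0,0,0.38],
  ],
)

```text
clock: 17.73
tool_pos: [592.5, 33.8, 39.0]
orientation: [0.144, 2.528, -0.044]
wrist_force: [-0.5, 0.3, 0.3]
grip_width: 0.62
```

```bash
python3 - <<'E'
from h import *
st();goal(-55,0,38,35)
E
```

```text
17.73 jig -62.2 0.4 39.0 F jig -0.5 0.2 0.3 M [0.07 0.22 0.1 ] yaw 83.48 toolz [ 0.569 -0.064 -0.82 ] grip 0.62 q [-0.05  0.06  2.1  -0.09  0.38 -1.44]
turn [ 0.001 -0.001 -0.001] shift cm after turn [-0.53 -0.04  0.49]
```

Emit:
arm_command(
  deltas=[
    [-0.16,0,0.11,0,0,0,0.38],
    [-0.16,0,0.11,0,0,0,0.38],
    [-0.16,0,0.11,0,0,0,0.38],
    [0,0,0,0,0,0,0.38],
  ],
)

```text
clock: 18.07
tool_pos: [597.7, 33.3, 39.1]
orientation: [0.144, 2.528, -0.044]
wrist_force: [-0.4, 0.1, -0.3]
grip_width: 0.622
```

Emit:
arm_command(
  deltas=[
    [-0.12,0,0.09,0,0,0,0.38],
    [0,0,0,0,0,0,0.38],
  ],
)

```text
clock: 18.23
tool_pos: [599.1, 33.1, 39.0]
orientation: [0.144, 2.528, -0.044]
wrist_force: [-1.8, 0.0, -0.8]
grip_width: 0.625
```

```bash
python3 - <<'E'
from h import *
st()
E
```

```text
18.23 jig -55.5 0.4 39.0 F jig -1.8 -0.2 -0.8 M [0.04 0.5  0.02] yaw 83.48 toolz [ 0.569 -0.064 -0.82 ] grip 0.625 q [-0.06  0.07  2.08 -0.09  0.38 -1.44]
```

Emit:
arm_command(
  deltas=[
    [-0.12,0,0.09,0,0,0,0.38],
    [0,0,0,0,0,0,0.38],
    [-0.12,0,0.09,0,0,0,0.38],
    [0,0,0,0,0,0,0.38],
  ],
)

```text
clock: 18.57
tool_pos: [602.2, 32.8, 39.0]
orientation: [0.144, 2.528, -0.044]
wrist_force: [-2.1, 1.0, 0.4]
grip_width: 0.618
```

```bash
python3 - <<'E'
from h import *
st()
im=bot.grab_frame('wrist');a=cv2.resize(im,(400,300));b=bot.grab_frame('scene')[230:390,210:410];b=cv2.resize(b,(400,300),interpolation=cv2.INTER_CUBIC)
cv2.imwrite('pics/w7.png',np.hstack([a,b])[:,:,::-1])
E
```

```text
18.57 jig -52.4 0.5 39.0 F jig -2.2 0.7 0.4 M [0.06 0.52 0.01] yaw 83.49 toolz [ 0.569 -0.064 -0.82 ] grip 0.618 q [-0.06  0.08  2.08 -0.09  0.38 -1.44]
```

View pics/w7.png

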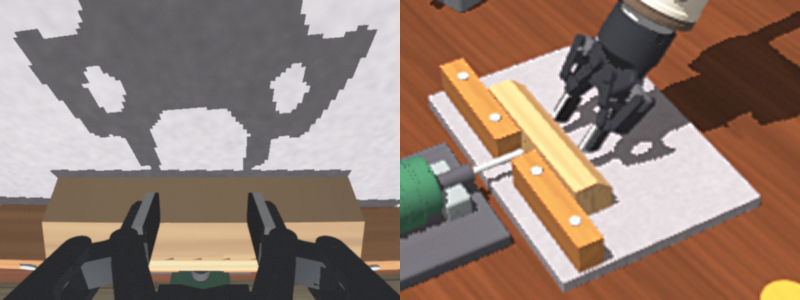

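The tips are on the rail's upright side and centred on it (fingers mid x≈203, rail mid x≈203). A small gap to the fence remains, so I'll keep creeping.

Emit:
arm_command(
  deltas=[
    [-0.12,0,0.09,0,0,0,0.38],
    [0,0,0,0,0,0,0.38],
    [-0.12,0,0.09,0,0,0,0.38],
    [0,0,0,0,0,0,0.38],
  ],
)

```text
clock: 19.0
tool_pos: [603.8, 32.6, 37.8]
orientation: [0.145, 2.531, -0.044]
wrist_force: [-9.5, -0.8, 1.4]
grip_width: 0.62
```

Emit:
arm_command(
  deltas=[
    [-0.12,0,0.09,0,0,0,0.38],
    [0,0,0,0,0,0,0.38],
  ],
)

```text
clock: 19.17
tool_pos: [604.4, 32.4, 37.3]
orientation: [0.145, 2.533, -0.044]
wrist_force: [-32.0, 1.6, 15.7]
grip_width: 0.623
```

Emit:
arm_command(
  deltas=[
    [-0.12,0,0.09,0,0,0,0.38],
    [0,0,0,0,0,0,0.38],
  ],
)

```text
clock: 19.33
tool_pos: [604.7, 32.4, 36.9]
orientation: [0.145, 2.535, -0.044]
wrist_force: [-56.2, 3.3, 33.3]
grip_width: 0.622
```

Emit:
arm_command(
  deltas=[
    [-0.12,0,0.09,0,0,0,0.38],
    [0,0,0,0,0,0,0.38],
  ],
)

```text
clock: 19.5
tool_pos: [605.0, 32.4, 36.7]
orientation: [0.145, 2.537, -0.044]
wrist_force: [-83.7, 4.5, 53.0]
grip_width: 0.62
```

Force has built to about 84 N against the fence, so the rail is seated. I'm backing off now.

Emit:
arm_command(
  deltas=[
    [0.5,0,-0.35,0,0,0,0.38],
    [0.8,0,-0.56,0,0,0,0.38],
    [0.8,0,-0.56,0,0,0,0.38],
    [0.5,0,-0.35,0,0,0,0.38],
    [0,0,0,0,0,0,0.38],
  ],
)

```text
clock: 19.92
tool_pos: [576.8, 35.7, 38.6]
orientation: [0.144, 2.528, -0.044]
wrist_force: [-0.0, -0.0, 0.9]
grip_width: 0.621
```

```bash
python3 - <<'E'
from h import *
st();goal(-66,0,72,35);bot.grab_frame('wrist');P=bot.camera_params('wrist')
for l in ('rail_center','jig'):
    for d in bot.place_of('wrist',l):
        X=w(P,d['centre'])-O; print(l,round(d['score'],2),(X@ex).round(1),(X@ey).round(1),X[2].round(1))
E
```

```text
19.92 jig -77.9 0.5 38.6 F jig -0.0 -0.0 0.9 M [0.03 0.3  0.06] yaw 83.5 toolz [ 0.569 -0.064 -0.82 ] grip 0.621 q [-0.05  0.03  2.13 -0.09  0.38 -1.43]
turn [ 0.001 -0.001 -0.001] shift cm after turn [-2.89 -0.05 -2.05]
rail_center 0.92 -19.2 3.1 49.5
jig 0.62 -22.1 -0.1 45.5
jig 0.56 0.2 -1.4 0.9
```

Emit:
arm_command(
  deltas=[
    [-0.72,-0.01,-0.51,0,0,0,0.38],
    [-0.72,-0.01,-0.51,0,0,0,0.38],
    [-0.72,-0.01,-0.51,0,0,0,0.38],
    [-0.73,-0.02,-0.52,0,0,0,0.38],
    [0,0,0,0,0,0,0.38],
  ],
)

```text
clock: 20.48
tool_pos: [591.4, 33.5, 74.8]
orientation: [0.144, 2.525, -0.044]
wrist_force: [0.1, 0.3, 0.4]
grip_width: 0.617
```

```bash
python3 - <<'E'
from h import *
st();goal(-49,0,55.5,35);im=bot.grab_frame('wrist');P=bot.camera_params('wrist')
cv2.imwrite('pics/w8.png',cv2.resize(im,None,fx=1.25,fy=1.25)[:,:,::-1])
for d in bot.cut_out('wrist','rail_center'):
    m=d['region'];ys,xs=np.nonzero(m);print(d['score'],xs.min(),xs.max(),ys.min(),ys.max())
# expected pixel positions if seated: rail ends at side top edge z=50 and fence bars
for n,j in {'sideL':(-45,100,50),'sideR':(-45,-100,50),'topL':(-27,100,68),'topR':(-27,-100,68),'botL':(-45,100,18),'botR':(-45,-100,18),'fenceEndL':(0,168,63),'fenceEndR':(0,-168,63)}.items():
    print(n,px(P,O+j[0]*ex+j[1]*ey+np.array([0,0,j[2]])).round(1), 'x1.25',(px(P,O+j[0]*ex+j[1]*ey+np.array([0,0,j[2]]))*1.25).round(0))
E
```

```text
20.48 jig -63.2 -0.1 74.8 F jig 0.1 0.3 0.4 M [ 0.03  0.26 -0.05] yaw 83.48 toolz [ 0.572 -0.064 -0.818] grip 0.617 q [-0.06 -0.    2.07 -0.07  0.46 -1.46]
turn [ 0.001  0.002 -0.001] shift cm after turn [-0.05  0.01  2.4 ]
0.77 108 541 232 363
sideL [541.8 292.9] x1.25 [677. 366.]
sideR [108.4 292.9] x1.25 [135. 366.]
topL [537.2 345.1] x1.25 [671. 431.]
topR [113.  345.1] x1.25 [141. 431.]
botL [522.8 237.2] x1.25 [654. 297.]
botR [127.4 237.2] x1.25 [159. 296.]
fenceEndL [636.7 354.1] x1.25 [796. 443.]
fenceEndR [ 13.3 354.1] x1.25 [ 17. 443.]
```

View pics/w8.png

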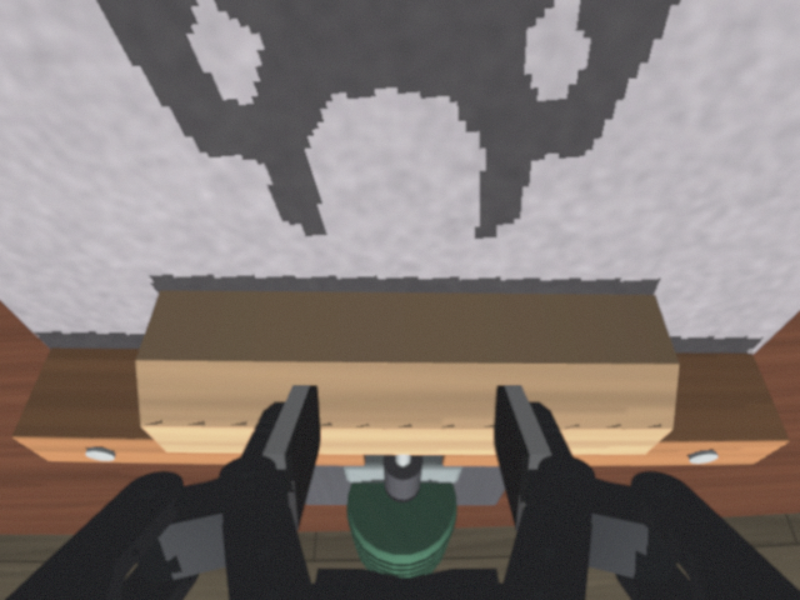

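The rail is flush to the fence and square: its upright edge runs (137–678, 362), matching the predicted seated corners to a pixel. Against the fence ends (14 and 788) and the bit (402,460), its middle (407) sits about 2 mm to +y. I'll land lightly on the bevel, nudge it back 2 mm, then press.

Emit:
arm_command(
  deltas=[
    [-0.02,0,0.8,0,0,0,0.38],
    [-0.02,0,0.8,0,0,0,0.38],
    [-0.01,0,0.8,0,0,0,0.38],
    [-0.1,0,0.6,0,0,0,0.38],
    [0,0,0,0,0,0,0.38],
  ],
)

```text
clock: 21.0
tool_pos: [608.2, 31.5, 46.6]
orientation: [0.145, 2.53, -0.044]
wrist_force: [-1.2, 0.5, -0.3]
grip_width: 0.618
```

```bash
python3 - <<'E'
from h import *
st()
E
```

```text
21.0 jig -46.3 -0.1 46.6 F jig -1.2 0.3 -0.3 M [ 0.12  0.35 -0.01] yaw 83.48 toolz [ 0.567 -0.064 -0.821] grip 0.618 q [-0.06  0.08  2.06 -0.08  0.4  -1.45]
```

Emit:
arm_command(
  deltas=[
    [-0.3,0,-0.05,0,0,0,0.38],
    [-0.02,0,0.15,0,0,0,0.38],
    [0,0,0,0,0,0,0.38],
  ],
)

```text
clock: 21.25
tool_pos: [611.5, 31.2, 49.5]
orientation: [0.144, 2.528, -0.044]
wrist_force: [-2.9, 0.1, 3.9]
grip_width: 0.622
```

Emit:
arm_command(
  deltas=[
    [-0.01,0,0.08,0,0,0,0.38],
    [0,0,0,0,0,0,0.38],
  ],
)

```text
clock: 21.42
tool_pos: [611.8, 31.2, 49.3]
orientation: [0.144, 2.528, -0.044]
wrist_force: [-12.2, 0.5, 12.1]
grip_width: 0.619
```

Contact force is 45° diagonal at 17 N. Now the nudge along −y.

Emit:
arm_command(
  deltas=[
    [0,-0.08,0,0,0,0,0.38],
    [0,-0.08,0,0,0,0,0.38],
    [0,-0.08,0,0,0,0,0.38],
    [0,0,0,0,0,0,0.38],
  ],
)

```text
clock: 21.75
tool_pos: [611.5, 29.3, 49.3]
orientation: [0.144, 2.528, -0.043]
wrist_force: [-9.2, 8.3, 9.3]
grip_width: 0.619
```

```bash
python3 - <<'E'
from h import *
st();im=bot.grab_frame('wrist');P=bot.camera_params('wrist')
for d in bot.cut_out('wrist','rail_center'):
    m=d['region'];ys,xs=np.nonzero(m);print('rail',d['score'],xs.min(),xs.max(),ys.min(),ys.max())
for d in bot.cut_out('wrist','fence'):
    m=d['region'];ys,xs=np.nonzero(m);print('fence',d['score'],xs.min(),xs.max(),ys.min(),ys.max())
for n,j in {'sideL':(-45,100,50),'sideR':(-45,-100,50)}.items():
    print(n,px(P,O+j[0]*ex+j[1]*ey+np.array([0,0,j[2]])).round(1))
E
```

```text
21.75 jig -42.8 -1.9 49.3 F jig -10.1 7.3 9.3 M [0.84 0.54 0.46] yaw 83.52 toolz [ 0.57  -0.063 -0.819] grip 0.619 q [-0.06  0.08  2.05 -0.07  0.41 -1.47]
rail 0.69 71 588 251 404
fence 0.67 0 639 301 409
sideL [587.5 321.1]
sideR [ 71.8 321.3]
```

The tips slipped rather than dragging the rail. The remaining offset is about 1.5–2 mm of a 200 mm rail, which is good enough. I'll undo the side load and press firmly on the diagonal.

Emit:
arm_command(
  deltas=[
    [0,0.1,-0.1,0,0,0,0.38],
    [0,0.12,0,0,0,0,0.38],
    [-0.02,0,0.15,0,0,0,0.38],
    [0,0,0,0,0,0,0.38],
  ],
)

```text
clock: 22.23
tool_pos: [612.1, 31.1, 49.1]
orientation: [0.144, 2.528, -0.044]
wrist_force: [-25.1, 2.7, 23.8]
grip_width: 0.619
```

Emit:
arm_command(
  deltas=[
    [-0.02,0,0.08,0,0,0,0.38],
    [-0.01,0,0.06,0,0,0,0.38],
    [0,0,0,0,0,0,0.38],
  ],
)

```text
clock: 22.48
tool_pos: [612.4, 31.1, 48.8]
orientation: [0.144, 2.528, -0.044]
wrist_force: [-55.6, 4.6, 51.1]
grip_width: 0.621
```

```bash
python3 - <<'E'
from h import *
st()
E
```

```text
22.48 jig -42.0 -0.1 48.8 F jig -55.7 -1.7 51.1 M [-0.7   2.66 -1.04] yaw 83.5 toolz [ 0.569 -0.064 -0.82 ] grip 0.621 q [-0.06  0.08  2.05 -0.08  0.41 -1.45]
```

Emit:
arm_command(
  deltas=[
    [0.01,0,-0.05,0,0,0,0.38],
    [0,0,0,0,0,0,0.38],
    [0,0,0,0,0,0,0.38],
  ],
)

```text
clock: 22.73
tool_pos: [612.3, 31.1, 48.9]
orientation: [0.144, 2.528, -0.044]
wrist_force: [-42.6, 4.6, 38.7]
grip_width: 0.618
```

```bash
python3 - <<'E'
from h import *
st();im=bot.grab_frame('wrist');P=bot.camera_params('wrist')
q=lambda j:px(P,O+j[0]*ex+j[1]*ey+np.array([0,0,j[2]])).round(1)
d=bot.cut_out('wrist','rail_center')[0];m=d['region'];ys,xs=np.nonzero(m);print('rail cols',d['score'],xs.min(),xs.max(),'predicted',q((-45,-100,50))[0],q((-45,100,50))[0])
for j in (-90,-45,0,45,90):
    e=q((-45,j,18)); c=int(e[0]); print('bottom edge row at col',c,np.nonzero(m[:,c])[0].min(),'pred',e[1])
bot.grab_frame('top');P=bot.camera_params('top')
for l in ('bowl','candlestick','glue'):
    for d in bot.place_of('top',l)[:1]: print(l,w(P,d['centre']).round())
st()
E
```

```text
22.73 jig -42.2 -0.1 48.9 F jig -42.9 -0.3 38.7 M [-0.56  2.06 -0.81] yaw 83.5 toolz [ 0.569 -0.064 -0.82 ] grip 0.618 q [-0.06  0.08  2.05 -0.08  0.41 -1.45]
rail cols 0.88 67 585 predicted 66.1 584.1
bottom edge row at col 115 253 pred 253.1
bottom edge row at col 219 252 pred 253.3
bottom edge row at col 325 253 pred 253.4
bottom edge row at col 430 254 pred 253.4
bottom edge row at col 534 255 pred 253.3
bowl [475. 407.   1.]
candlestick [648. 411.   1.]
glue [ 686. -365.    1.]
23.03 jig -42.2 -0.1 48.9 F jig -43.1 -0.5 39.3 M [-0.5   2.09 -0.71] yaw 83.5 toolz [ 0.569 -0.064 -0.82 ] grip 0.619 q [-0.06  0.08  2.05 -0.08  0.41 -1.45]
```

The rail is flush and square to the fence, and the push is steady at about 58 N at 42–45°. The bystanders haven't moved. Handing in.

```bash
python3 -c "
from h import *
print(bot.close_job());st()"
```

```text
the job is handed in; nothing more can be done
None
the job is handed in; nothing more can be done
```

The job is done and handed in at about 23 s of the 58 s, with the rail still held pressed on its bevel.

- **Isolator:** I turned the handle of the smallest grey box about 80° anticlockwise until it hit its stop, where the moment rose to 0.7 N m. It had started about 9° past fully on. The wrist picture afterwards shows the bar lying along the box.
- **Rail:** I gripped it, squared it and set it down about 23 mm short of the fence. I then slid it home by pushing on its upright side, and finished with both fingertips pressing the bevel.
- **Push:** At hand-in it was about 43 N into the fence and 39 N down, 58 N in all. That is at roughly 45°, with almost no side load.
- **Seating:** The rail's outline matched the predicted seated position to within about 2 pixels. Any skew was about 0.3°, which is within the error of my estimate of the fence angle.
- **Other objects:** The bowl, candlestick and glue bottle were found within 3–4 mm of their first readings, which is the accuracy of the finder.

**Checks that were less than perfect:**
- The rail's middle seems to sit 1.5–2 mm to +y of the bit, judged from the fence ends. I tried to nudge it back but the fingertips slipped, so I left it.
- During the side push the force briefly reached about 99 N, under the 120 N limit, because I queued several steps without checking between them.
- The arm could not hold a full 45° tilt there (joint 5 near its limit), so the tool leaned about 35° and I pushed on the diagonal instead.

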